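# Set out the bench for mixing a solution

## Robot

A 7-joint arm with a two-finger parallel gripper is mounted at the origin on the work surface. World frame = base frame: x ahead of the robot, y to its left, z up, the work surface at z = 0. Lengths are in m, angles in rad, forces in N, time in s.
With the tool pointing down it reaches from about 0.425 to 0.925 m from the base axis. Payload 6.8 kg.
Tool frame: the origin (TCP) lies on the front face of the gripper's body, between the roots of the fingers; the fingertips stand 73 mm ahead of it and the grasp point (between the pads) lies 54 mm ahead of it (tcp_to_tips is the distance from the TCP to the fingertips, in m); z points along the fingers, x is the direction in which the jaws open and shut, and the axes are right-handed (so a half turn about z gives the same grasp; the last joint's range is limited). The gripper opens to 85 mm and grips with 20 to 120 N. Pads are 22 mm wide; open, the fingers measure 114 mm over their backs; the gripper's body (76 mm by 85 mm) begins 54 mm behind the grasp point. The pads swing forward as they close: fully open they stand 13 mm farther back than shut.
Start: joints at [1.061, 0.477, 0.022, 1.555, -0.011, 1.109, -0.083], TCP at [0.264, -0.621, 0.304] pointing down, gripper open.
Joint ranges: [-2.96, 2.96], [-0.34, 2.1], [-1.41, 1.46], [0.24, 2.44], [-1.37, 4.51], [0.17, 1.92], [-2.96, 2.96]. Speed limits (rad/s): [2.39, 2.39, 3.14, 3.14, 3.14, 3.14, 3.14].

## Interface

Orientations are given as a unit quaternion [w, x, y, z].
In Python, from station import get_obs, read_camera, hand_in, look_for, silhouettes, tcp_to_tips gives the robot as it stands. The module is installed in compiled form; this text tells all that it offers.
- The arm moves only by the tool apply_moves, never from a script. Its argument "moves" is a list of rows, each a list of 3 entries, a list of its own where there are three numbers: the shift along the tool's x, y, z in units of 25 mm (1.0 is 25 mm), then the turn, a rotation vector about the tool's x, y, z in units of 10 degrees (1.0 is 10 degrees), then the gripper's target within -1 to 1 (fully open at 1, half-way at 0, shut at -1). In form: [[[dx, dy, dz], [rx, ry, rz], jaw], ...]. A call has 1 to 20 rows; each row is the pose to reach, as a shift and turn from the pose commanded when the call began, along the tool's axes at that moment; what a row does not reach only later rows make up. A row lasts 1/8 s, in which the tool goes at most 62.5 mm and 10.7 degrees, less where a joint would pass 70% of its speed; a pose out of reach is approached as far as the arm can. A call with a gripper value outside its range is refused whole. The fingers move at their own pace and stop on an object; "force" is the grip in N (left out, the last holds). Time passes only in rows, so rows that repeat a pose let the fingers close. It gives the time, the measured TCP pose, the force and the opening at its end, in the units of the state.
- get_obs(): the state, without advancing time (a new reading comes with each control period).
- read_camera(name): name is "side" or "top"; returns a dict with "color" (400x640x3 uint8, red, green, blue), "mtx" (3x3 intrinsics, pixels), "eye" and "rotation" of the camera in the world. Camera axes: x right, y up, looking along -z (the intrinsics and any distortion apply to the point x, -y, -z); pixel columns grow to the right and rows downward; lengths in m; the calibration is good to about 2 mm. A picture is of the moment at which its call begins. There is no depth.
- hand_in(): hands the job in, once; it reports no verdict.
Trained networks look in the newest picture that a camera, given by its name, has taken for a name from the list of things; names that differ only in an ending like _2 or _b are one class to them, and where a whole thing is asked for, a point or a joint stands for the part that bears it (a point fixed in the world has none). Each returns a list of dicts, best first, with "conf" (0 to 1); they miss things now and then, are a little off and sometimes report something else, mostly with a low value. They report only what shows in the picture. A call takes as long as a camera call. They do not tell look-alikes from the thing itself.
- look_for(camera, query): "pixel" ([row, column] in pixels, amid what is visible of it).
- silhouettes(camera, query): "mask" (400x640 bool, what is visible of it) and "pixel" ([row, column] in pixels, amid what is visible of it).
The state is a dict: "t": time; "q": joint angles; "joint_vel": joint speeds; "joint_torque": joint torques, N m; "eef_pos": TCP position; "tool_rot": TCP orientation; "contact_force": force on the tool from outside, world axes, zero at the start; "torque": the same for the moment, N m; "gripper_width": opening from 0.0 (shut) to 1.0 (fully open).
Only numpy, scipy, OpenCV 4.12 (cv2) and the standard library are available. Lean on these libraries where they do the work, as an engineer would, in place of code of your own. Each camera call takes 0.05 s, during which the arm holds its last target.

## Task

Set out the lab bench for mixing a solution, all in one row: the short jar stands between the stirrer and the aluminium block with equal gaps, and the tall bottle stands just past the block, on the side away from the jar, with a gap of about 2 cm to it; both are centred on the line through the stirrer and the block. Stand the steel beaker in the middle of the stirrer's round plate, then lay the flat cover with the knob centred on the beaker. Everything ends upright and released, and the mortar and the small blue tube rack stay where they are.

Things in the scene. Friction and masses are not known exactly. Their poses are not given: they have to be found in the camera images.
- stirrer: Magnetic stirrer, fixed: grey housing 120 x 120 mm, 39 mm high, white round plate on top (104 mm across, 6 mm thick, surface 45 mm above the bench), small black knob on its front (-x). Origin: centre of underside. x to its back, away from the robot, y to its left, z up; turned up to 0.12 rad. The block stands about 207 mm (centres) to its left or right, so the row runs along its y.
- plate_center (a point): Centre of the upper surface of the stirrer's white plate, 45 mm above the bench.
- cold_block: Aluminium cooling block, fixed to the bench: 90 mm (its x) by 70 mm (its y, along the row), 40 mm high, its top marked with 3 x 4 dark wells (no depth). Origin: centre of its underside; z up. Turned nearly as the stirrer is (within 0.04 rad).
- beaker: Open steel beaker, loose, straight-sided: 54 mm outside diameter, 70 mm high, wall 3 mm, about 0.12 kg. Origin: centre of its underside; z up.
- cover: Cover for the beaker, loose: flat grey disc 66 mm across and 5 mm thick, with a black round upright knob in its middle, 18 mm thick, rising from 5 to 30 mm above the underside of the disc; about 0.05 kg. The disc is flat below and simply rests on the beaker's rim. Origin: centre of its underside; z up.
- bottle: Tall brown glass bottle with a paper label and a narrow black cap, loose: 46 mm diameter, straight up to 72 mm, then a shoulder and a 29 mm wide cap, 110 mm high in all; about 0.16 kg. Origin: centre of its underside; z up.
- jar: Short brown glass jar with a paper label and a wide black cap, loose: 56 mm diameter, straight up to 42 mm, cap 54 mm across, 60 mm high in all; about 0.15 kg. Origin: centre of its underside; z up. There are about 28 mm free on either side of it when it stands in its place between stirrer and block, more across the row.
- mortar: White ceramic mortar (open bowl), loose, 76 mm across the rim, 45 mm high. To be left alone. Origin: centre of its underside.
- tube_rack: Small blue open-sided rack, loose, 50 x 90 mm and 34 mm high, holding three white-capped tubes that reach 66 mm above the bench. To be left alone. Origin: centre of its underside.
There are look-alikes about, which are no part of the job. What is shaped like the cold_block but green or yellow is not meant.

How it is judged:
At the end, for the whole second after the job is handed in: Beaker on plate within 12 mm of centre; cover flat on its rim within 10 mm; jar between stirrer and block, at least 10 mm from each, within 18 mm of the centre line; bottle past the block, gap 6 to 35 mm, within 17 mm of its centre line; all upright (0.1 rad), at rest (horizontal distance between beaker and plate_center below 0.012 m and z of beaker in the frame of stirrer between 0.039 and 0.051 m and horizontal distance between cover and beaker below 0.01 m and z of cover in the frame of beaker between 0.064 and 0.076 m and ((y of jar in the frame of stirrer between -0.16 and -0.098 m and y of jar in the frame of cold_block between 0.073 and 0.14 m and y of bottle in the frame of cold_block between -0.093 and -0.064 m) or (y of jar in the frame of stirrer between 0.098 and 0.16 m and y of jar in the frame of cold_block between -0.14 and -0.073 m and y of bottle in the frame of cold_block between 0.064 and 0.093 m)) and x of jar in the frame of stirrer between -0.018 and 0.018 m and x of bottle in the frame of cold_block between -0.017 and 0.017 m and height (world z) of each of jar, bottle below 0.006 m and linear speed of each of beaker, cover, bottle, jar below 0.02 m/s and angular speed of each of beaker, cover, bottle, jar below 0.2 rad/s and angle between each of beaker, cover, bottle, jar's own z axis and vertical below 0.1 rad); the robot touches nothing.
It fails at once if the mortar is shifted by more than 25 mm or tipped (distance of mortar from where it was at the start of the episode above 0.025 m or angle between mortar's own z axis and vertical above 0.4 rad).
It fails at once if the blue tube rack is shifted by more than 25 mm or tipped (distance of tube_rack from where it was at the start of the episode above 0.025 m or angle between tube_rack's own z axis and vertical above 0.4 rad).
It also fails if it takes over 115 s, if anything falls off the work surface, if the arm or the gripper's body presses on something with over 40 N, if the wrist force passes 120 N, or if a joint passes its speed limit or range.

## Working session

There is one attempt and no reset: what is moved stays moved. The work goes in short steps, Python scripts to look and compute and a tool call to move; the robot and the scene stay as the last step left them, time stands still between calls to the robot, and variables do not carry over. Pictures are saved under pics/ and viewed, and the job is handed in when it is done.

Besides the shell and the picture viewer there is one more tool, called after ">>>" as name([rows], argument=value, ...), one row to a line, values as JSON. apply_moves: Moves the arm, as the interface text tells. Its arguments: {"type":"object","properties":{"moves":{"type":"array"},"force":{"type":"number"}},"required":["moves"]}

```bash
mkdir -p pics
python3 - <<'E'
from station import *
import cv2,numpy as np
o=get_obs();print({k:np.round(v,3) for k,v in o.items()})
for c in("side","top"):
    r=read_camera(c);cv2.imwrite(f"pics/{c}0.png",r["color"][:,:,::-1]);print(c,r["mtx"],r["eye"],r["rotation"],[k for k in r])
    for n in "stirrer cold_block beaker cover bottle jar mortar tube_rack plate_center".split():
        print(n,[(np.round(d["pixel"]).tolist(),round(d["conf"],2)) for d in look_for(c,n)])
E
```

```text
{'t': np.float64(0.0), 'q': array([ 1.061,  0.478,  0.022,  1.556, -0.011,  1.109, -0.083]), 'joint_vel': array([ 0.   ,  0.001,  0.001,  0.001, -0.   , -0.001, -0.   ]), 'joint_torque': array([-1.0000e-03, -5.9645e+01,  1.6070e+00, -2.8119e+01,  1.2000e-02,
        9.0000e-03,  0.0000e+00]), 'eef_pos': array([ 0.264, -0.621,  0.303]), 'tool_rot': array([-0.   ,  0.834, -0.552, -0.001]), 'contact_force': array([-0.314, -0.374,  0.183]), 'torque': array([-0.042,  0.022, -0.014]), 'gripper_width': np.float64(1.003)}
side [[413.08281434   0.         319.63837641]
 [  0.         413.08281434 196.92645215]
 [  0.           0.           1.        ]] [-0.07052754  0.6559847   0.71009554] [-0.31527317 -0.1578639   0.42038976  0.83603485] ['color', 'mtx', 'eye', 'rotation']
stirrer [([179.0, 312.0], 0.79)]
cold_block [([220.0, 268.0], 0.89), ([252.0, 193.0], 0.77), ([219.0, 338.0], 0.63), ([308.0, 283.0], 0.36)]
beaker [([242.0, 307.0], 0.6)]
cover [([161.0, 391.0], 0.5)]
bottle [([186.0, 371.0], 0.57)]
jar []
mortar [([183.0, 428.0], 0.83), ([244.0, 306.0], 0.66)]
tube_rack [([306.0, 281.0], 0.56)]
plate_center [([182.0, 311.0], 0.69)]
top [[481.63190675   0.         313.08063972]
 [  0.         481.63190675 204.64984551]
 [  0.           0.           1.        ]] [ 0.40012501 -0.00629921  1.12652498] [-0.69948322 -0.03285109  0.02509701  0.71345229] ['color', 'mtx', 'eye', 'rotation']
stirrer [([156.0, 354.0], 0.68)]
cold_block [([147.0, 182.0], 0.9), ([161.0, 263.0], 0.78), ([224.0, 318.0], 0.66)]
beaker [([233.0, 256.0], 0.66)]
cover [([194.0, 472.0], 0.77)]
bottle [([222.0, 380.0], 0.72), ([194.0, 472.0], 0.63)]
jar [([205.0, 154.0], 0.7), ([196.0, 474.0], 0.58)]
mortar [([264.0, 446.0], 0.69)]
tube_rack [([270.0, 192.0], 0.61)]
plate_center [([156.0, 353.0], 0.73)]
```

View pics/side0.png

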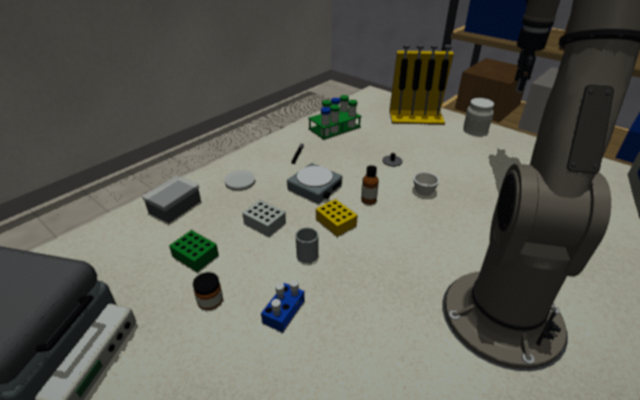

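View pics/top0.png

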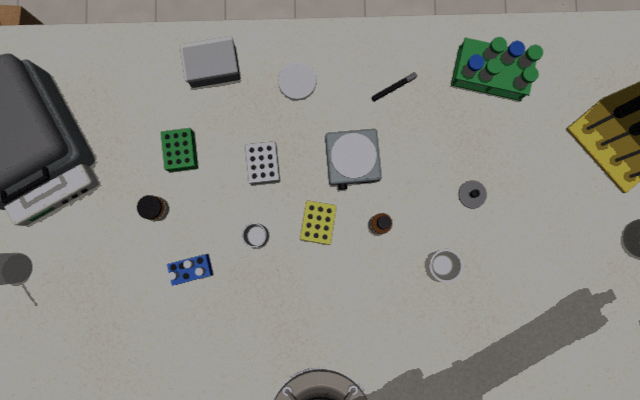

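The top view shows the stirrer at about (156,354), the grey block at (161,262) to its +y side and the green look-alike beyond it at (149,179). The jar is at (207,152), beaker (235,256), bottle (223,380), cover (194,472), mortar (265,443) and blue rack (269,189). I'll fit the poses with silhouettes.

```bash
cat > h.py <<'E'
from station import *
import cv2,numpy as np
from scipy.spatial.transform import Rotation as R
from scipy.optimize import minimize
def proj(cam,P):
    q=cam["rotation"];M=R.from_quat([q[1],q[2],q[3],q[0]]).as_matrix()
    c=(np.atleast_2d(P)-cam["eye"])@M
    K=cam["mtx"];u=K[0,0]*c[:,0]/-c[:,2]+K[0,2];v=K[1,1]*-c[:,1]/-c[:,2]+K[1,2]
    return np.c_[u,v]
def unproj(cam,rc,z):
    q=cam["rotation"];M=R.from_quat([q[1],q[2],q[3],q[0]]).as_matrix();K=cam["mtx"]
    d=M@np.array([(rc[1]-K[0,2])/K[0,0],-(rc[0]-K[1,2])/K[1,1],-1]);e=np.array(cam["eye"])
    return e+d*(z-e[2])/d[2]
a=np.linspace(0,2*np.pi,48,endpoint=False)
def ring(r,z):return np.c_[r*np.cos(a),r*np.sin(a),0*a+z]
def box(x,y,z):return np.array([[i*x/2,j*y/2,k*z] for i in(-1,1) for j in(-1,1) for k in(0,1)])
MOD={"stirrer":[np.r_[box(.12,.12,.039)],ring(.052,.045)],"cold_block":[box(.09,.07,.04)],
"beaker":[np.r_[ring(.027,0),ring(.027,.07)]],"cover":[np.r_[ring(.033,0),ring(.033,.005)],np.r_[ring(.009,.005),ring(.009,.03)]],
"bottle":[np.r_[ring(.023,0),ring(.023,.072),ring(.0145,.09)],np.r_[ring(.0145,.09),ring(.0145,.11)]],
"jar":[np.r_[ring(.028,0),ring(.028,.042),ring(.027,.06)]],"mortar":[np.r_[ring(.025,0),ring(.038,.045)]],
"tube_rack":[box(.05,.09,.034)]}
S=4
def render(cam,n,p,z0=0):
    m=np.zeros((400*S,640*S),np.uint8);c,s=np.cos(p[2]),np.sin(p[2])
    for P in MOD[n]:
        Q=P@np.array([[c,s,0],[-s,c,0],[0,0,1]])+[p[0],p[1],z0]
        h=cv2.convexHull(((proj(cam,Q)+.5)*S*16).astype(np.int32))
        cv2.fillConvexPoly(m,h,255,shift=4)
    return cv2.resize(m,(640,400),interpolation=cv2.INTER_AREA)/255.
def fit(n,masks,p0,z0=0):
    # masks: list of (cam,mask)
    yaw=n in("stirrer","cold_block","tube_rack")
    def f(p):
        p=list(p)+([] if yaw else [0]);e=0
        for cam,m in masks:
            r=render(cam,n,p,z0);e+=1-np.minimum(r,m).sum()/np.maximum(r,m).sum()
        return e/len(masks)
    x0=np.array(p0[:3 if yaw else 2],float)
    sim=[x0]+[x0+d for d in np.diag([.01,.01,.15][:len(x0)])]
    r=minimize(f,x0,method="Nelder-Mead",options=dict(initial_simplex=np.array(sim),xatol=1e-4,fatol=1e-5))
    return r.x,r.fun
E
cat > fit0.py <<'E'
from h import *
import sys
g={"stirrer":(156,354,.04),"cold_block":(161,262,.04),"beaker":(235,256,.06),"cover":(194,472,.01),"bottle":(223,380,.1),"jar":(207,152,.06),"mortar":(265,443,.04),"tube_rack":(269,189,.03)}
T=read_camera("top");Sd=read_camera("side")
for n,(r,c,z) in g.items():
    p0=unproj(T,(r,c),z);p0[2]=0
    ms={}
    for nm,cam in(("top",T),("side",Sd)):
        px=proj(cam,[p0[0],p0[1],z/2])[0]
        c=[d for d in silhouettes(nm,n) if np.hypot(d["pixel"][0]-px[1],d["pixel"][1]-px[0])<18]
        if c: ms[nm]=(cam,c[0]["mask"].astype(float))
    out=[]
    for k in list(ms)+(["both"] if len(ms)==2 else []):
        x,e=fit(n,list(ms.values()) if k=="both" else [ms[k]],p0)
        out.append((k,np.round(x,4).tolist(),round(e,2)))
    print(n,np.round(p0,3),out)
E
python3 fit0.py
```

```text
stirrer [ 0.599 -0.091  0.   ] [('top', [0.5997, -0.0886, 0.0918], np.float64(0.05)), ('side', [0.6043, -0.0895, 0.1044], np.float64(0.07)), ('both', [0.6006, -0.089, 0.0847], np.float64(0.07))]
cold_block [0.592 0.119 0.   ] [('top', [0.5913, 0.1198, 0.1062], np.float64(0.06)), ('side', [0.593, 0.1223, 0.057], np.float64(0.07)), ('both', [0.5917, 0.1201, 0.1134], np.float64(0.07))]
beaker [0.423 0.132 0.   ] [('top', [0.4246, 0.1356], np.float64(0.05)), ('side', [0.4265, 0.1361], np.float64(0.06)), ('both', [0.4252, 0.1358], np.float64(0.07))]
cover [ 0.509 -0.364  0.   ] [('side', [0.5145, -0.3683], np.float64(0.18))]
bottle [ 0.443 -0.138  0.   ] [('side', [0.4481, -0.1458], np.float64(0.09))]
jar [0.49  0.364 0.   ] [('top', [0.4917, 0.373], np.float64(0.09)), ('side', [0.4936, 0.3733], np.float64(0.05)), ('both', [0.4924, 0.3735], np.float64(0.08))]
mortar [ 0.348 -0.283  0.   ] [('top', [0.3477, -0.2883], np.float64(0.06)), ('side', [0.351, -0.2882], np.float64(0.05)), ('both', [0.3495, -0.2884], np.float64(0.07))]
tube_rack [0.35  0.289 0.   ] [('top', [0.3493, 0.2904, 0.238], np.float64(0.07)), ('side', [0.3516, 0.2904, 0.2669], np.float64(0.1)), ('both', [0.3501, 0.2905, 0.2469], np.float64(0.09))]
```

Run:
```python
from h import *
T=read_camera("top");Sd=read_camera("side")
def ov(cam,items,crop,k,name):
    r0,r1,c0,c1=crop;im=cv2.resize(cam["color"][r0:r1,c0:c1,::-1],None,fx=k,fy=k,interpolation=cv2.INTER_CUBIC)
    for n,p in items:
        c,s=np.cos(p[2]),np.sin(p[2])
        for P in MOD[n]:
            Q=P@np.array([[c,s,0],[-s,c,0],[0,0,1]])+[p[0],p[1],0]
            uv=(proj(cam,Q)+.5-[c0,r0])*k
            cv2.polylines(im,[cv2.convexHull(uv.astype(np.int32))],True,(0,0,255),1)
    cv2.imwrite(name,im)
it=[("stirrer",(.6005,-.089,.085)),("cold_block",(.592,.1205,.09)),("bottle",(.448,-.1455,0)),("cover",(.5125,-.3665,0)),("beaker",(.4255,.136,0)),("jar",(.4925,.3735,0)),("mortar",(.349,-.288,0))]
ov(T,it,(110,290,120,500),2.1,"pics/ovt.png")
ov(Sd,it,(140,330,150,450),2.6,"pics/ovs.png")
ov(T,it[:2],(120,200,235,395),5,"pics/ovz.png")
for n in("bottle","cover"):
  for c in("top","side"):
    print(n,c,[(np.round(d["pixel"]),d["mask"].sum(),round(d["conf"],2)) for d in silhouettes(c,n)])
```

```text
bottle top [(array([220., 379.]), np.int64(375), 0.57)]
bottle side [(array([187., 374.]), np.int64(570), 0.97)]
cover top [(array([196., 475.]), np.int64(647), 0.67)]
cover side [(array([160., 391.]), np.int64(205), 0.76), (array([182., 314.]), np.int64(1470), 0.55)]
```

View pics/ovt.png

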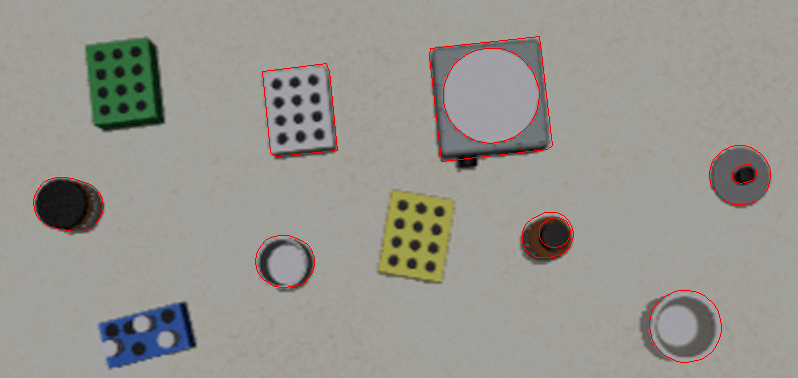

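View pics/ovs.png

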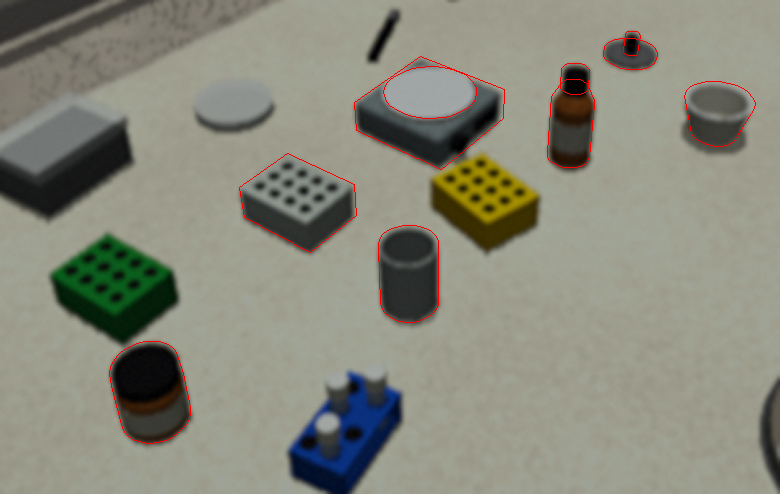

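View pics/ovz.png

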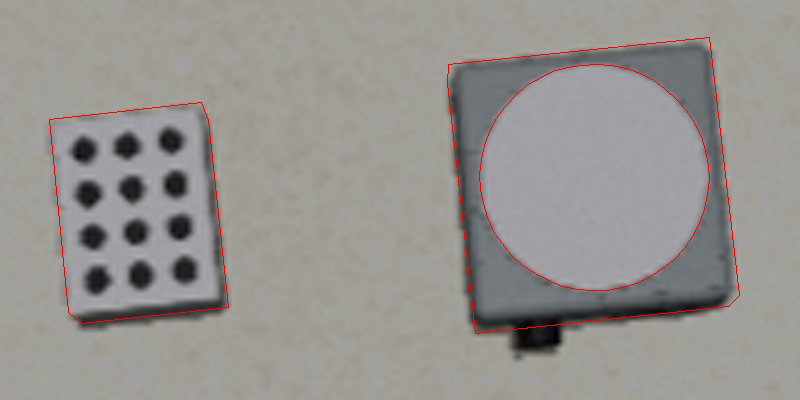

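Overlays match the things in both pictures; the stirrer and grey block are well fitted. I'll refine the bottle and cover with the top masks and work out the first move.

```bash
cat >> h.py <<'E'
def go(tx,ty,tz,deg=None):
    o=get_obs();q=o["tool_rot"];M=R.from_quat([q[1],q[2],q[3],q[0]])
    d=np.array([tx,ty,tz])-o["eef_pos"];m=M.as_matrix();dl=m.T@d/.025
    msg="d %s"%np.round(dl,2)
    if deg is not None:
        t=np.radians(deg);c,s=np.cos(t),np.sin(t)
        W=R.from_matrix(np.array([[c,s,0],[s,-c,0],[0,0,-1]]))
        msg+=" r %s"%np.round(np.degrees((M.inv()*W).as_rotvec())/10,2)
    print(msg,"t",round(float(o["t"]),2),"pos",np.round(o["eef_pos"],4),"w",round(float(o["gripper_width"]),3),"F",np.round(o["contact_force"],1))
E
python3 - <<'E'
from h import *
print(tcp_to_tips)
T=read_camera("top");Sd=read_camera("side")
for n,p0 in(("bottle",(.448,-.1455)),("cover",(.5125,-.3665))):
    m=[(T,silhouettes("top",n)),(Sd,silhouettes("side",n))]
    m=[(c,s[0]["mask"].astype(float)) for c,s in m if s]
    for k in m:print(n,fit(n,[k],p0))
    print(n,fit(n,m,p0))
print("green",unproj(T,(149,179),.04),"yellow",unproj(T,(223,318),.04))
go(.4255,.136,.30,5)
E
```

```text
0.0726
bottle (array([ 0.44498953, -0.1453496 ]), np.float64(0.09351083374107949))
bottle (array([ 0.44743204, -0.14525731]), np.float64(0.06328114721747125))
bottle (array([ 0.44645863, -0.14518371]), np.float64(0.09714188532123308))
cover (array([ 0.51104232, -0.36710298]), np.float64(0.051898447104883005))
cover (array([ 0.51502161, -0.36905959]), np.float64(0.1683757736355881))
cover (array([ 0.51162918, -0.36716924]), np.float64(0.1190074729510815))
green [0.62374346 0.30968998 0.04      ] yellow [ 0.4477492  -0.00553384  0.04      ]
d [-25.35 -17.79   0.16] r [-0.  -0.  -7.2] t 2.5 pos [ 0.264  -0.6213  0.3039] w 1.003 F [ 0.1 -0.5  0.1]
```

Run:
```python
from h import *
go(.58,-.15,.30,5)
```

```text
d [-12.41 -19.01   0.16] r [-0.  -0.  -7.2] t 2.5 pos [ 0.264  -0.6213  0.3039] w 1.003 F [ 0.1 -0.5  0.1]
```

>>> apply_moves([
  [[-1.24,-1.9,0],[0,0,-0.72],1],
  [[-2.48,-3.8,0],[0,0,-1.44],1],
  [[-3.72,-5.7,0],[0,0,-2.16],1],
  [[-4.96,-7.6,0],[0,0,-2.88],1],
  [[-6.2,-9.5,0],[0,0,-3.6],1],
  [[-7.44,-11.4,0],[0,0,-4.32],1],
  [[-8.7,-13.3,0],[0,0,-5.04],1],
  [[-9.9,-15.2,0],[0,0,-5.76],1],
  [[-11.2,-17.1,0],[0,0,-6.5],1],
  [[-12.4,-19,0],[0,0,-7.2],1],
  [[-12.4,-19,0],[0,0,-7.2],1],
  [[-12.4,-19,0],[0,0,-7.2],1],
], force=30)

```text
t: 4.0
eef_pos: [0.5797, -0.1508, 0.3037]
tool_rot: [0.0, 0.999, 0.043, -0.0]
contact_force: [0.7, 0.2, -0.7]
gripper_width: 0.999
```

Run:
```python
from h import *
go(.4255,.136,.17,5)
go(.4255,.136,.094,5)
```

```text
d [ -5.15 -11.97   5.35] r [ 0.  0. -0.] t 4.0 pos [ 0.5797 -0.1508  0.3037] w 0.999 F [ 0.7  0.2 -0.7]
d [ -5.14 -11.97   8.39] r [ 0.  0. -0.] t 4.0 pos [ 0.5797 -0.1508  0.3037] w 0.999 F [ 0.7  0.2 -0.7]
```

>>> apply_moves([
  [[-1,-2.4,1],[0,0,0],1],
  [[-2,-4.8,2],[0,0,0],1],
  [[-3,-7.2,3],[0,0,0],1],
  [[-4.1,-9.6,4],[0,0,0],1],
  [[-5.15,-12,5],[0,0,0],1],
  [[-5.15,-12,5.4],[0,0,0],1],
  [[-5.15,-12,5.4],[0,0,0],1],
  [[-5.15,-12,6.4],[0,0,0],1],
  [[-5.15,-12,7.4],[0,0,0],1],
  [[-5.15,-12,8.4],[0,0,0],1],
  [[-5.15,-12,8.4],[0,0,0],1],
  [[-5.15,-12,8.4],[0,0,0],1],
])

```text
t: 5.5
eef_pos: [0.4264, 0.1365, 0.0948]
tool_rot: [0.0, 0.999, 0.043, 0.001]
contact_force: [0.1, 0.2, 0.0]
gripper_width: 0.995
```

Run:
```python
from h import *
go(.4255,.136,.094,5)
T=read_camera("top");S=read_camera("side")
im=np.hstack([cv2.resize(c["color"][a:a+100,b:b+130,::-1],None,fx=3,fy=3) for c,a,b in((T,180,190),(S,190,240))]);cv2.imwrite("pics/b1.png",im)
```

```text
d [-0.04  0.02  0.03] r [ 0.   -0.01 -0.01] t 5.5 pos [0.4264 0.1365 0.0948] w 0.995 F [0.1 0.2 0. ]
```

View pics/b1.png

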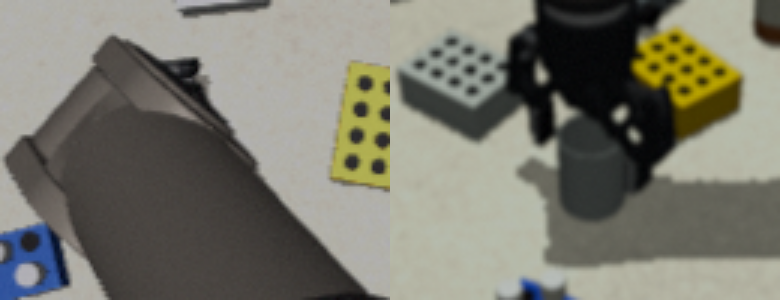

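The side view shows the beaker standing between the open fingers. Closing and lifting.

>>> apply_moves([
  [[0,0,0],[0,0,0],-1],
  [[0,0,0],[0,0,0],-1],
  [[0,0,0],[0,0,0],-1],
  [[0,0,0],[0,0,0],-1],
  [[0,0,0],[0,0,0],-1],
  [[0,0,0],[0,0,0],-1],
  [[0,0,0],[0,0,0],-1],
  [[0,0,0],[0,0,0],-1],
  [[0,0,-1],[0,0,0],-1],
  [[0,0,-2],[0,0,0],-1],
  [[0,0,-3],[0,0,0],-1],
  [[0,0,-4],[0,0,0],-1],
  [[0,0,-4],[0,0,0],-1],
], force=35)

```text
t: 7.22
eef_pos: [0.4262, 0.1377, 0.1953]
tool_rot: [-0.0, 0.999, 0.044, 0.002]
contact_force: [-0.5, -1.0, -1.9]
gripper_width: 0.633
```

Run:
```python
from h import *
go(.6003,-.089,.195,5)
T=read_camera("top");S=read_camera("side")
im=np.hstack([cv2.resize(c["color"][a:a+150,b:b+130,::-1],None,fx=3,fy=3) for c,a,b in((T,150,190),(S,140,240))]);cv2.imwrite("pics/b2.png",im)
```

```text
d [6.14 9.64 0.03] r [-0.   -0.02  0.  ] t 7.22 pos [0.4262 0.1377 0.1953] w 0.633 F [-0.5 -1.  -1.9]
```

View pics/b2.png

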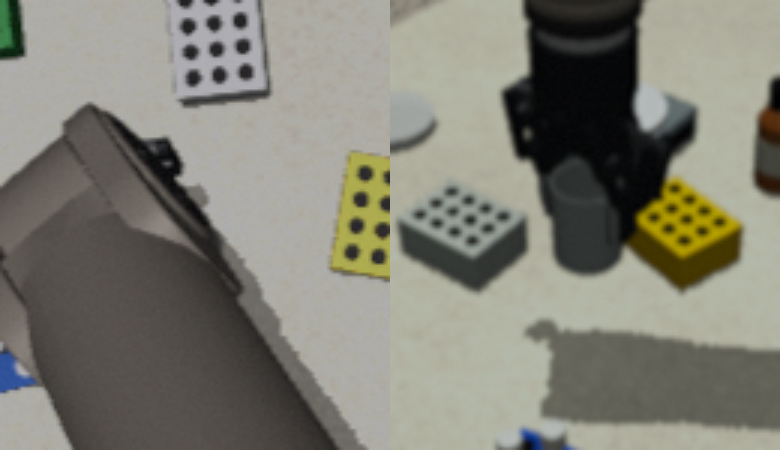

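>>> apply_moves([
  [[0.8,1.2,0],[0,0,0],-1],
  [[1.8,2.8,0],[0,0,0],-1],
  [[2.8,4.4,0],[0,0,0],-1],
  [[3.8,6,0],[0,0,0],-1],
  [[4.8,7.5,0],[0,0,0],-1],
  [[5.6,8.8,0],[0,0,0],-1],
  [[6.15,9.65,0],[0,0,0],-1],
  [[6.15,9.65,0],[0,0,0],-1],
  [[6.15,9.65,0],[0,0,0],-1],
  [[6.15,9.65,0.8],[0,0,0],-1],
  [[6.15,9.65,1.5],[0,0,0],-1],
  [[6.15,9.65,1.8],[0,0,0],-1],
  [[6.15,9.65,1.8],[0,0,0],-1],
])

```text
t: 8.95
eef_pos: [0.5992, -0.0893, 0.1479]
tool_rot: [-0.0, 0.999, 0.044, -0.001]
contact_force: [0.6, 0.4, -1.4]
gripper_width: 0.634
```

Run:
```python
from h import *
go(.6003,-.089,.1405,5)
S=read_camera("side")
cv2.imwrite("pics/b3.png",cv2.resize(S["color"][100:240,240:400,::-1],None,fx=4,fy=4))
```

```text
d [ 0.05 -0.01  0.29] r [-0.    0.01  0.  ] t 8.95 pos [ 0.5992 -0.0893  0.1479] w 0.634 F [ 0.6  0.4 -1.4]
```

View pics/b3.png

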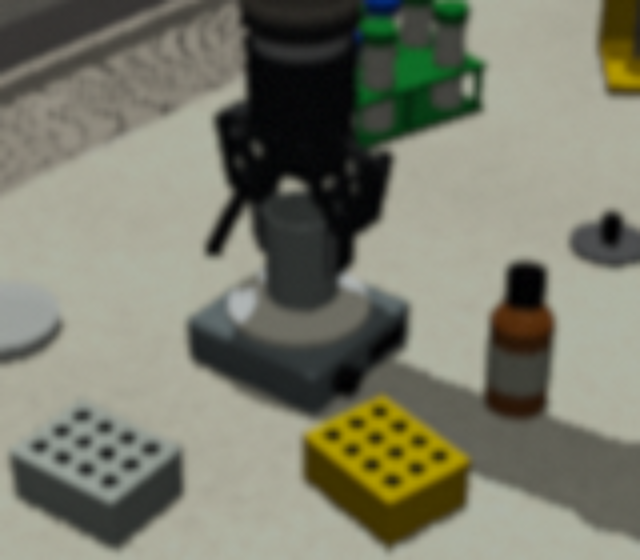

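The beaker hangs upright over the plate. Lowering, releasing, and backing off upward.

>>> apply_moves([
  [[0.04,0,0.15],[0,0,0],-1],
  [[0.04,0,0.28],[0,0,0],-1],
  [[0.04,0,0.28],[0,0,0],-1],
  [[0.04,0,0.28],[0,0,0],0.4],
  [[0.04,0,0.28],[0,0,0],0.6],
  [[0.04,0,0.28],[0,0,0],1],
  [[0.04,0,0.28],[0,0,0],1],
  [[0.04,0,0.28],[0,0,0],1],
  [[0.04,0,0.28],[0,0,0],1],
  [[0,0,-1],[0,0,0],1],
  [[0,0,-2],[0,0,0],1],
  [[0,0,-3.5],[0,0,0],1],
  [[0,0,-5],[0,0,0],1],
  [[0,0,-5],[0,0,0],1],
])

```text
t: 10.75
eef_pos: [0.6013, -0.0893, 0.2773]
tool_rot: [0.0, 0.999, 0.044, 0.003]
contact_force: [-0.3, -0.2, -1.7]
gripper_width: 0.995
```

Run:
```python
from h import *
go(.5115,-.367,.16,5)
```

```text
d [-4.58 10.74  4.68] r [ 0.01 -0.04  0.  ] t 10.75 pos [ 0.6013 -0.0893  0.2773] w 0.995 F [-0.3 -0.2 -1.7]
```

Run:
```python
from h import *
S=read_camera("side");o=get_obs();print(o["contact_force"])
cv2.imwrite("pics/b4.png",cv2.resize(S["color"][60:240,240:400,::-1],None,fx=3,fy=3))
```

```text
[-0.4573044  -0.73075375 -0.04430779]
```

View pics/b4.png

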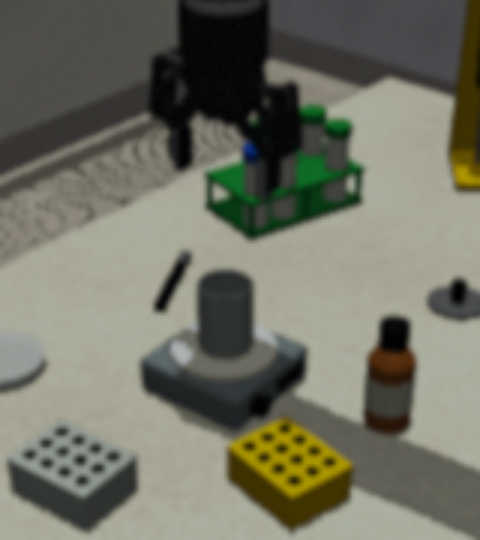

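>>> apply_moves([
  [[-0.9,2,0],[0,0,0],0],
  [[-1.8,4.2,0],[0,0,0],0],
  [[-2.8,6.4,1],[0,0,0],0],
  [[-3.7,8.6,2.4],[0,0,0],0],
  [[-4.55,10.7,3.6],[0,0,0],0],
  [[-4.55,10.7,4.7],[0,0,0],0],
  [[-4.55,10.7,4.7],[0,0,0],0],
  [[-4.55,10.7,4.7],[0,0,0],0],
])

```text
t: 11.8
eef_pos: [0.5107, -0.3645, 0.1569]
tool_rot: [-0.0, 0.999, 0.045, 0.0]
contact_force: [0.9, 0.7, 1.0]
gripper_width: 0.497
```

Run:
```python
from h import *
go(.5115,-.367,.081,5)
T=read_camera("top");S=read_camera("side")
m=[(T,silhouettes("top","cover")),(S,silhouettes("side","cover"))]
for c,s in m:
    for d in s: print(d["pixel"],d["conf"],d["mask"].sum())
m=[]
for nm,c in(("top",T),("side",S)):
    for d in silhouettes(nm,"beaker"):
        px=d["pixel"];print(nm,px,d["conf"]);
        x=fit("beaker",[(c,d["mask"].astype(float))],(.6,-.089),.045);print(x)
im=np.hstack([cv2.resize(c["color"][a:a+130,b:b+180,::-1],None,fx=2.2,fy=2.2) for c,a,b in((T,130,340),(S,100,270))]);cv2.imwrite("pics/c1.png",im)
```

```text
d [0.02 0.11 3.03] r [-0.   -0.    0.01] t 11.8 pos [ 0.5107 -0.3645  0.1569] w 0.497 F [0.9 0.7 1. ]
[195.6, 472.3] 0.75 602
[159.3, 389.5] 0.59 197
top [222.0, 377.9] 0.75
(array([ 0.6  , -0.089]), np.float64(1.0))
top [150.6, 356.0] 0.72
(array([ 0.60067259, -0.09085724]), np.float64(0.05062103666522488))
side [162.9, 312.0] 0.63
(array([ 0.60531772, -0.08950025]), np.float64(0.04709121566339636))
```

View pics/c1.png

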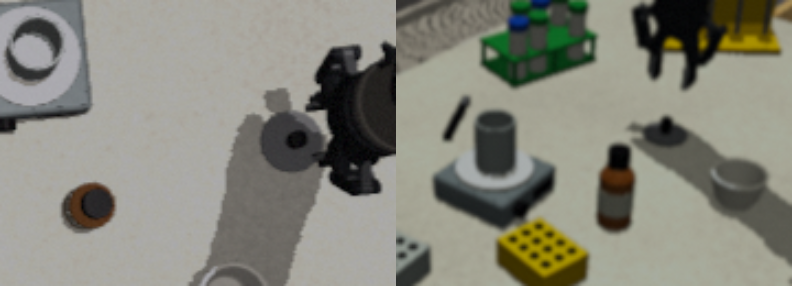

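>>> apply_moves([
  [[0.02,0.1,1],[0,0,0],0],
  [[0.02,0.1,2],[0,0,0],0],
  [[0.02,0.1,2.8],[0,0,0],0],
  [[0.02,0.1,3.03],[0,0,0],0],
  [[0.02,0.1,3.03],[0,0,0],0],
  [[0.02,0.1,3.03],[0,0,0],0],
])

```text
t: 12.85
eef_pos: [0.5111, -0.3686, 0.0816]
tool_rot: [0.0, 0.999, 0.044, 0.001]
contact_force: [-0.5, 0.4, 0.3]
gripper_width: 0.5
```

Run:
```python
from h import *
go(.5115,-.367,.081,5)
T=read_camera("top");S=read_camera("side")
im=np.hstack([cv2.resize(c["color"][a:a+70,b:b+70,::-1],None,fx=5,fy=5,interpolation=cv2.INTER_CUBIC) for c,a,b in((T,160,430),(S,120,355))]);cv2.imwrite("pics/c2.png",im)
```

```text
d [ 0.02 -0.06  0.02] r [ 0.01 -0.01  0.  ] t 12.85 pos [ 0.5111 -0.3686  0.0816] w 0.5 F [-0.5  0.4  0.3]
```

View pics/c2.png

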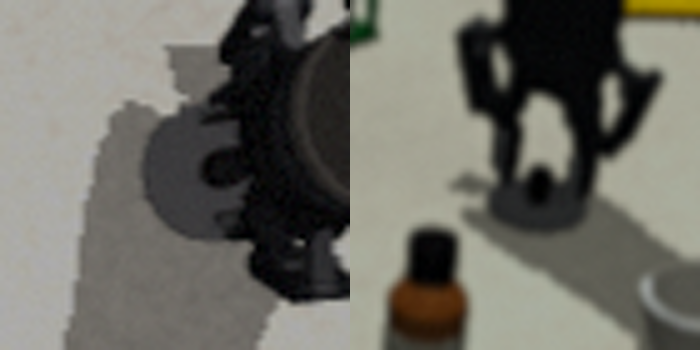

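The knob stands between the fingers, with the tips above the disc. Closing and lifting.

>>> apply_moves([
  [[0,-0.06,0],[0,0,0],-1],
  [[0,-0.06,0],[0,0,0],-1],
  [[0,-0.06,0],[0,0,0],-1],
  [[0,-0.06,0],[0,0,0],-1],
  [[0,-0.06,0],[0,0,0],-1],
  [[0,-0.06,0],[0,0,0],-1],
  [[0,-0.06,0],[0,0,0],-1],
  [[0,-0.06,-1],[0,0,0],-1],
  [[0,-0.06,-2.5],[0,0,0],-1],
  [[0,-0.06,-4.5],[0,0,0],-1],
  [[0,-0.06,-6],[0,0,0],-1],
  [[0,-0.06,-6],[0,0,0],-1],
  [[0,-0.06,-6],[0,0,0],-1],
], force=35)

```text
t: 14.58
eef_pos: [0.5097, -0.3667, 0.2297]
tool_rot: [-0.0, 0.999, 0.044, -0.001]
contact_force: [-0.1, 0.9, 0.1]
gripper_width: 0.195
```

Run:
```python
from h import *
go(.6007,-.090,.23,5)
S=read_camera("side")
cv2.imwrite("pics/c3.png",cv2.resize(S["color"][50:200,280:440,::-1],None,fx=4,fy=4))
```

```text
d [ 4.590e+00 -1.071e+01 -1.000e-02] r [-0.    0.01  0.  ] t 14.57 pos [ 0.5097 -0.3667  0.2297] w 0.195 F [-0.1  0.9  0.1]
```

View pics/c3.png

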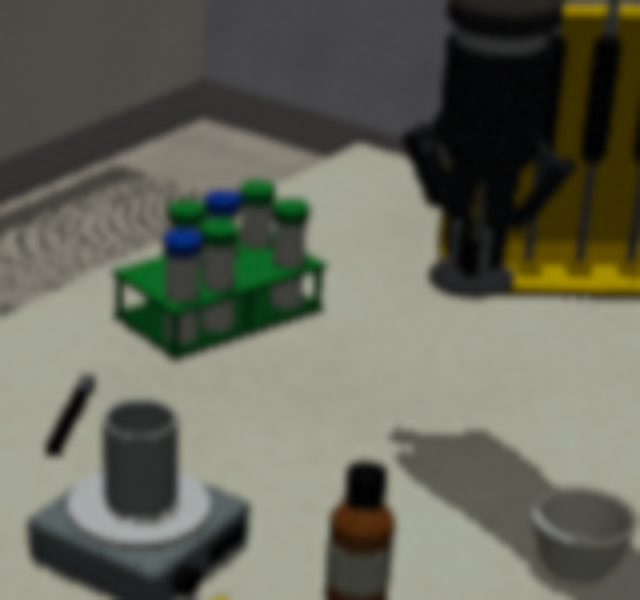

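>>> apply_moves([
  [[0.5,-1.2,0],[0,0,0],-1],
  [[1.3,-3,0],[0,0,0],-1],
  [[2.1,-4.9,0],[0,0,0],-1],
  [[2.9,-6.8,0],[0,0,0],-1],
  [[3.7,-8.6,0],[0,0,0],-1],
  [[4.3,-10,0],[0,0,0],-1],
  [[4.6,-10.7,0],[0,0,0],-1],
  [[4.6,-10.7,0],[0,0,0],-1],
  [[4.6,-10.7,0.5],[0,0,0],-1],
  [[4.6,-10.7,1],[0,0,0],-1],
  [[4.6,-10.7,1],[0,0,0],-1],
  [[4.6,-10.7,1],[0,0,0],-1],
])

```text
t: 16.12
eef_pos: [0.6015, -0.0908, 0.2055]
tool_rot: [0.0, 0.999, 0.043, -0.0]
contact_force: [-0.0, -0.5, 0.5]
gripper_width: 0.192
```

Run:
```python
from h import *
go(.6007,-.090,.197,5)
T=read_camera("top");S=read_camera("side")
im=np.hstack([cv2.resize(c["color"][a:a+90,b:b+90,::-1],None,fx=4.4,fy=4.4,interpolation=cv2.INTER_CUBIC) for c,a,b in((T,105,310),(S,120,265))]);cv2.imwrite("pics/c4.png",im)
```

```text
d [-0.03 -0.03  0.34] r [-0.  0. -0.] t 16.12 pos [ 0.6015 -0.0908  0.2055] w 0.192 F [-0.  -0.5  0.5]
```

View pics/c4.png

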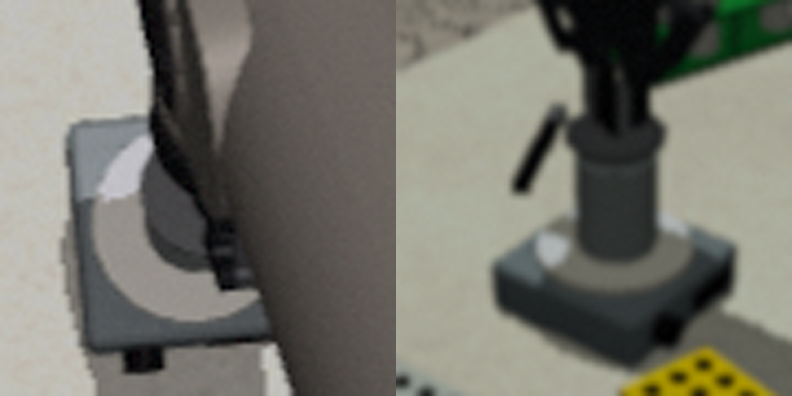

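The cover hangs flat, centred over the beaker (616 against 615 in the side crop). Lowering and releasing.

>>> apply_moves([
  [[-0.03,-0.03,0.15],[0,0,0],-1],
  [[-0.03,-0.03,0.28],[0,0,0],-1],
  [[-0.03,-0.03,0.34],[0,0,0],-1],
  [[-0.03,-0.03,0.34],[0,0,0],-1],
  [[-0.03,-0.03,0.34],[0,0,0],-0.4],
  [[-0.03,-0.03,0.34],[0,0,0],-0.2],
  [[-0.03,-0.03,0.34],[0,0,0],0],
  [[-0.03,-0.03,0.34],[0,0,0],0],
  [[-0.03,-0.03,0.34],[0,0,0],0],
  [[0,0,-0.5],[0,0,0],0],
  [[0,0,-1.5],[0,0,0],0],
  [[0,0,-3],[0,0,0],0.5],
  [[0,0,-4],[0,0,0],1],
  [[0,0,-4],[0,0,0],1],
])

```text
t: 17.98
eef_pos: [0.6026, -0.0902, 0.3079]
tool_rot: [0.0, 0.999, 0.044, 0.002]
contact_force: [-0.6, 0.2, -0.3]
gripper_width: 1.002
```

Run:
```python
from h import *
go(.55,.30,.28,5)
S=read_camera("side")
cv2.imwrite("pics/c5.png",cv2.resize(S["color"][60:240,240:400,::-1],None,fx=3,fy=3))
```

```text
d [ -0.73 -15.73   1.1 ] r [ 0.01 -0.02  0.  ] t 17.98 pos [ 0.6026 -0.0902  0.3079] w 1.002 F [-0.6  0.2 -0.3]
```

View pics/c5.png

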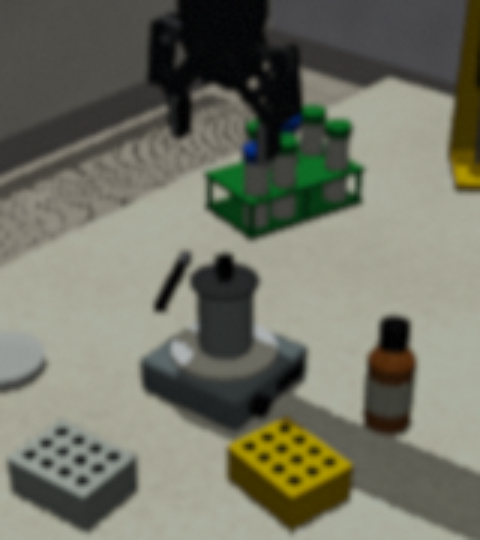

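The cover lies flat on the beaker. On to the jar.

Run:
```python
from h import *
go(.492,.3732,.18,5)
go(.492,.3732,.088,5)
```

```text
d [ -2.76 -18.85   5.04] r [ 0.   -0.01  0.  ] t 18.02 pos [ 0.6017 -0.0903  0.3062] w 1.003 F [-0.  -0.2  0.7]
d [ -2.76 -18.86   8.72] r [ 0.   -0.01  0.  ] t 18.02 pos [ 0.6017 -0.0903  0.3062] w 1.003 F [-0.  -0.2  0.7]
```

>>> apply_moves([
  [[-0.2,-1.6,0],[0,0,0],1],
  [[-0.5,-3.7,0],[0,0,0],1],
  [[-0.9,-5.9,0],[0,0,0],1],
  [[-1.2,-8.1,0],[0,0,0],1],
  [[-1.5,-10.3,0],[0,0,0],1],
  [[-1.9,-12.5,0],[0,0,0],1],
  [[-2.2,-14.7,1],[0,0,0],1],
  [[-2.5,-16.9,2],[0,0,0],1],
  [[-2.75,-18.85,3.5],[0,0,0],1],
  [[-2.75,-18.85,5],[0,0,0],1],
  [[-2.75,-18.85,5],[0,0,0],1],
  [[-2.75,-18.85,5],[0,0,0],1],
  [[-2.75,-18.85,5],[0,0,0],1],
])

```text
t: 19.65
eef_pos: [0.4929, 0.3729, 0.1823]
tool_rot: [-0.001, 0.999, 0.043, 0.001]
contact_force: [0.3, -0.5, 0.6]
gripper_width: 0.998
```

Run:
```python
from h import *
go(.492,.3732,.088,5)
S=read_camera("side");T=read_camera("top")
im=np.hstack([cv2.resize(c["color"][a:a+160,b:b+150,::-1],None,fx=2.6,fy=2.6) for c,a,b in((T,130,90),(S,180,140))]);cv2.imwrite("pics/j1.png",im)
```

```text
d [-0.04 -0.01  3.77] r [-0.01 -0.01 -0.01] t 19.65 pos [0.4929 0.3729 0.1823] w 0.998 F [ 0.3 -0.5  0.6]
```

View pics/j1.png

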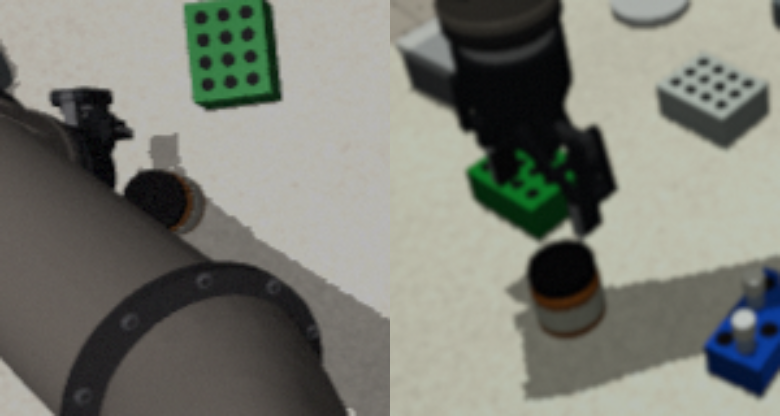

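>>> apply_moves([
  [[-0.04,0,1],[0,0,0],1],
  [[-0.04,0,2],[0,0,0],1],
  [[-0.04,0,2.8],[0,0,0],1],
  [[-0.04,0,3.4],[0,0,0],1],
  [[-0.04,0,3.77],[0,0,0],1],
  [[-0.04,0,3.77],[0,0,0],1],
  [[-0.04,0,3.77],[0,0,0],1],
])

```text
t: 20.62
eef_pos: [0.4911, 0.3734, 0.087]
tool_rot: [-0.0, 0.999, 0.044, 0.0]
contact_force: [0.1, -0.3, -0.1]
gripper_width: 0.996
```

Run:
```python
from h import *
go(.492,.3732,.088,5)
S=read_camera("side")
cv2.imwrite("pics/j2.png",cv2.resize(S["color"][180:340,130:300,::-1],None,fx=3,fy=3))
```

```text
d [ 0.04  0.01 -0.04] r [-0. -0.  0.] t 20.62 pos [0.4911 0.3734 0.087 ] w 0.996 F [ 0.1 -0.3 -0.1]
```

View pics/j2.png

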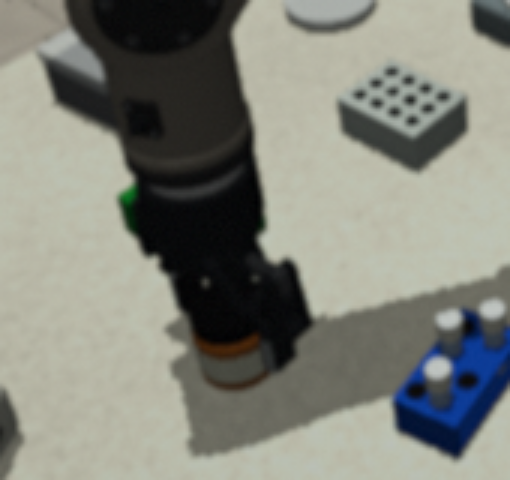

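The fingers stand either side of the jar. Closing and lifting.

>>> apply_moves([
  [[0,0,0],[0,0,0],-1],
  [[0,0,0],[0,0,0],-1],
  [[0,0,0],[0,0,0],-1],
  [[0,0,0],[0,0,0],-1],
  [[0,0,0],[0,0,0],-1],
  [[0,0,0],[0,0,0],-1],
  [[0,0,0],[0,0,0],-1],
  [[0,0,-1],[0,0,0],-1],
  [[0,0,-2],[0,0,0],-1],
  [[0,0,-3.5],[0,0,0],-1],
  [[0,0,-4.5],[0,0,0],-1],
  [[0,0,-4.5],[0,0,0],-1],
  [[0,0,-4.5],[0,0,0],-1],
], force=40)

```text
t: 22.3
eef_pos: [0.4904, 0.3724, 0.1977]
tool_rot: [0.001, 0.999, 0.044, -0.001]
contact_force: [-0.3, -0.2, -1.2]
gripper_width: 0.641
```

Run:
```python
from h import *
go(.594,.0285,.20,5)
S=read_camera("side")
cv2.imwrite("pics/j3.png",cv2.resize(S["color"][130:310,130:300,::-1],None,fx=3,fy=3))
```

```text
d [ 2.92 14.06 -0.08] r [0.01 0.01 0.  ] t 22.3 pos [0.4904 0.3724 0.1977] w 0.641 F [-0.3 -0.2 -1.2]
```

View pics/j3.png

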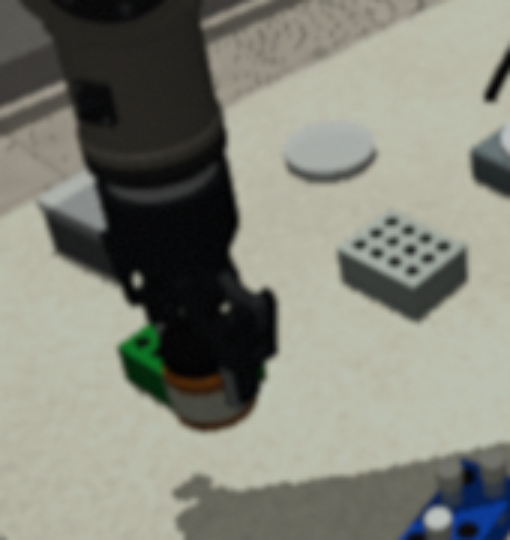

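>>> apply_moves([
  [[0.3,1.2,0],[0,0,0],-1],
  [[0.65,3,0],[0,0,0],-1],
  [[1.05,5,0],[0,0,0],-1],
  [[1.45,7,0],[0,0,0],-1],
  [[1.85,9,0],[0,0,0],-1],
  [[2.3,11,0],[0,0,0],-1],
  [[2.6,12.7,0],[0,0,0],-1],
  [[2.85,13.7,0],[0,0,0],-1],
  [[2.92,14.06,0.5],[0,0,0],-1],
  [[2.92,14.06,1.5],[0,0,0],-1],
  [[2.92,14.06,2],[0,0,0],-1],
  [[2.92,14.06,2],[0,0,0],-1],
  [[2.92,14.06,2],[0,0,0],-1],
])

```text
t: 23.98
eef_pos: [0.5945, 0.0301, 0.1493]
tool_rot: [-0.0, 0.999, 0.044, 0.0]
contact_force: [0.6, -1.0, -1.2]
gripper_width: 0.641
```

Run:
```python
from h import *
go(.594,.0285,.088,5)
S=read_camera("side");T=read_camera("top")
z=get_obs()["eef_pos"][2]-.0872
for nm,c in(("side",S),("top",T)):
  for d in silhouettes(nm,"jar"): print(nm,d["pixel"],d["conf"],d["mask"].sum(),fit("jar",[(c,d["mask"].astype(float))],(.594,.0285),z))
im=np.hstack([cv2.resize(c["color"][a:a+160,b:b+150,::-1],None,fx=2.6,fy=2.6) for c,a,b in((T,90,230),(S,100,220))]);cv2.imwrite("pics/j4.png",im)
```

```text
d [-0.03  0.06  2.45] r [-0.   -0.    0.01] t 23.98 pos [0.5945 0.0301 0.1493] w 0.641 F [ 0.6 -1.  -1.2]
side [183.4, 284.6] 0.82 433 (array([0.59779625, 0.0304725 ]), np.float64(0.268932257807732))
side [218.5, 266.6] 0.66 980 (array([0.594 , 0.0285]), np.float64(1.0))
```

View pics/j4.png

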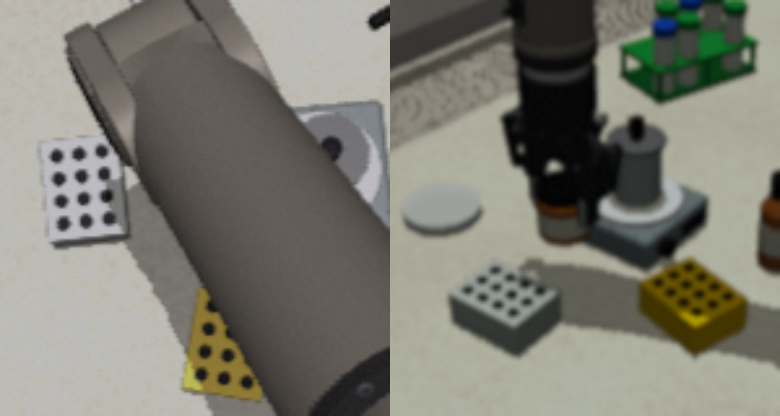

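The jar hangs upright at about the intended spot between stirrer and block. Lowering, releasing, rising.

>>> apply_moves([
  [[-0.03,0.06,0.8],[0,0,0],-1],
  [[-0.03,0.06,1.6],[0,0,0],-1],
  [[-0.03,0.06,2.1],[0,0,0],-1],
  [[-0.03,0.06,2.35],[0,0,0],-1],
  [[-0.03,0.06,2.46],[0,0,0],-1],
  [[-0.03,0.06,2.46],[0,0,0],-1],
  [[-0.03,0.06,2.46],[0,0,0],0.45],
  [[-0.03,0.06,2.46],[0,0,0],0.7],
  [[-0.03,0.06,2.46],[0,0,0],1],
  [[-0.03,0.06,2.46],[0,0,0],1],
  [[-0.03,0.06,2.46],[0,0,0],1],
  [[-0.03,0.06,2.46],[0,0,0],1],
  [[-0.03,0.06,1.4],[0,0,0],1],
  [[-0.03,0.06,0],[0,0,0],1],
  [[-0.03,0,-2],[0,0,0],1],
  [[-0.03,0,-4],[0,0,0],1],
  [[-0.03,0,-6],[0,0,0],1],
  [[-0.03,0,-6],[0,0,0],1],
])

```text
t: 26.42
eef_pos: [0.5955, 0.0299, 0.3035]
tool_rot: [-0.0, 0.999, 0.044, 0.004]
contact_force: [-0.3, 0.8, -0.0]
gripper_width: 0.998
```

Run:
```python
from h import *
go(.4455,-.1452,.205,5)
go(.4455,-.1452,.117,5)
S=read_camera("side")
cv2.imwrite("pics/j5.png",cv2.resize(S["color"][60:260,200:410,::-1],None,fx=2.8,fy=2.8))
```

```text
d [-6.62  6.45  3.89] r [ 0.   -0.05  0.  ] t 26.43 pos [0.5955 0.0299 0.3035] w 0.998 F [-0.3  0.8 -0. ]
d [-6.65  6.45  7.41] r [ 0.   -0.05  0.  ] t 26.43 pos [0.5955 0.0299 0.3035] w 0.998 F [-0.3  0.8 -0. ]
```

View pics/j5.png

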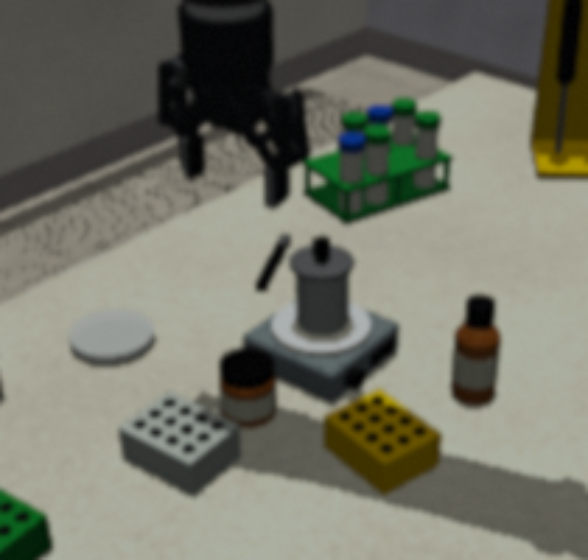

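The jar stands between stirrer and block. Next the bottle.

>>> apply_moves([
  [[-0.8,0.8,0],[0,0,0],1],
  [[-2,2,0],[0,0,0],1],
  [[-3.3,3.3,0],[0,0,0],1],
  [[-4.6,4.5,0.5],[0,0,0],1],
  [[-5.8,5.7,1.5],[0,0,0],1],
  [[-6.62,6.45,2.7],[0,0,0],1],
  [[-6.62,6.45,3.7],[0,0,0],1],
  [[-6.62,6.45,3.7],[0,0,0],1],
  [[-6.62,6.45,3.7],[0,0,0],1],
])

```text
t: 27.6
eef_pos: [0.4431, -0.1455, 0.2066]
tool_rot: [-0.0, 0.999, 0.044, -0.0]
contact_force: [0.1, 0.4, -0.8]
gripper_width: 1.0
```

Run:
```python
from h import *
go(.4455,-.1452,.117,5)
S=read_camera("side");T=read_camera("top")
im=np.hstack([cv2.resize(c["color"][a:a+160,b:b+150,::-1],None,fx=2.6,fy=2.6) for c,a,b in((T,130,320),(S,90,300))]);cv2.imwrite("pics/k1.png",im)
for nm,c in(("side",S),("top",T)):
  for d in silhouettes(nm,"jar"): print(nm,d["pixel"],d["conf"],d["mask"].sum(),fit("jar",[(c,d["mask"].astype(float))],(.594,.0285)))
```

```text
d [ 0.1  -0.    3.58] r [-0.    0.    0.01] t 27.6 pos [ 0.4431 -0.1455  0.2066] w 1.0 F [ 0.1  0.4 -0.8]
side [198.3, 287.9] 0.62 519 (array([0.59785854, 0.0264632 ]), np.float64(0.07143210942309464))
top [160.8, 303.3] 0.73 510 (array([0.59468946, 0.02816239]), np.float64(0.09978371183761758))
```

View pics/k1.png

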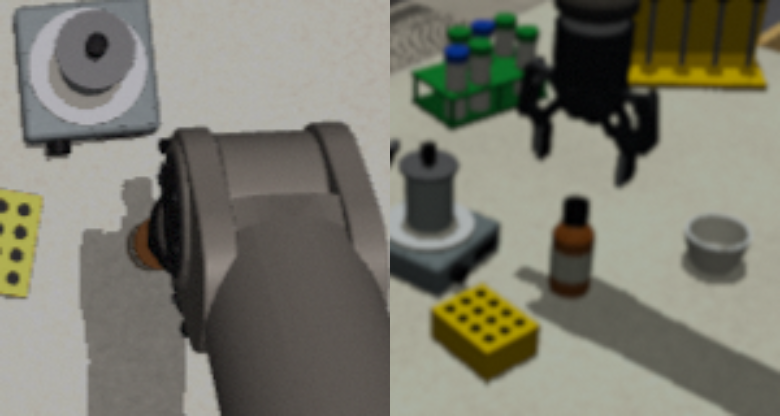

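>>> apply_moves([
  [[0.08,0,0.8],[0,0,0],1],
  [[0.08,0,1.8],[0,0,0],1],
  [[0.08,0,2.6],[0,0,0],1],
  [[0.08,0,3.3],[0,0,0],1],
  [[0.08,0,3.56],[0,0,0],1],
  [[0.08,0,3.56],[0,0,0],1],
  [[0.08,0,3.56],[0,0,0],1],
])

```text
t: 28.68
eef_pos: [0.4453, -0.1458, 0.1181]
tool_rot: [0.0, 0.999, 0.044, 0.001]
contact_force: [0.3, -0.1, 0.2]
gripper_width: 0.998
```

Run:
```python
from h import *
go(.4455,-.1452,.117,5)
S=read_camera("side")
cv2.imwrite("pics/k2.png",cv2.resize(S["color"][110:230,310:450,::-1],None,fx=4,fy=4))
```

```text
d [ 0.01 -0.02  0.04] r [ 0.   -0.01  0.  ] t 28.68 pos [ 0.4453 -0.1458  0.1181] w 0.998 F [ 0.3 -0.1  0.2]
```

View pics/k2.png

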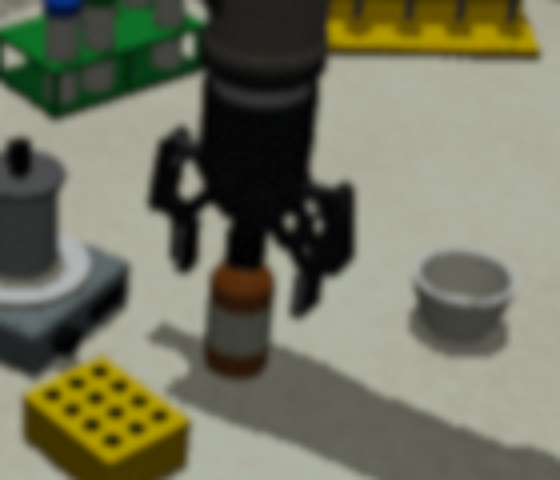

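The bottle stands between the fingers with clearance below the palm. Closing and lifting.

>>> apply_moves([
  [[0,0,0.08],[0,0,0],-1],
  [[0,0,0.08],[0,0,0],-1],
  [[0,0,0.08],[0,0,0],-1],
  [[0,0,0.08],[0,0,0],-1],
  [[0,0,0.08],[0,0,0],-1],
  [[0,0,0.08],[0,0,0],-1],
  [[0,0,0.08],[0,0,0],-1],
  [[0,0,0.08],[0,0,0],-1],
  [[0,0,-1],[0,0,0],-1],
  [[0,0,-2],[0,0,0],-1],
  [[0,0,-3],[0,0,0],-1],
  [[0,0,-4],[0,0,0],-1],
  [[0,0,-4],[0,0,0],-1],
  [[0,0,-4],[0,0,0],-1],
], force=40)

```text
t: 30.48
eef_pos: [0.4441, -0.1457, 0.2165]
tool_rot: [-0.0, 0.999, 0.044, -0.001]
contact_force: [-0.4, -0.2, -1.7]
gripper_width: 0.525
```

Run:
```python
from h import *
go(.45,.14,.26,5)
go(.587,.199,.26,5)
S=read_camera("side")
cv2.imwrite("pics/k3.png",cv2.resize(S["color"][80:220,300:450,::-1],None,fx=4,fy=4))
```

```text
d [  1.23 -11.37  -1.74] r [-0.    0.01  0.  ] t 30.48 pos [ 0.4441 -0.1457  0.2165] w 0.525 F [-0.4 -0.2 -1.7]
d [  6.9  -13.24  -1.74] r [-0.    0.01  0.  ] t 30.48 pos [ 0.4441 -0.1457  0.2165] w 0.525 F [-0.4 -0.2 -1.7]
```

View pics/k3.png

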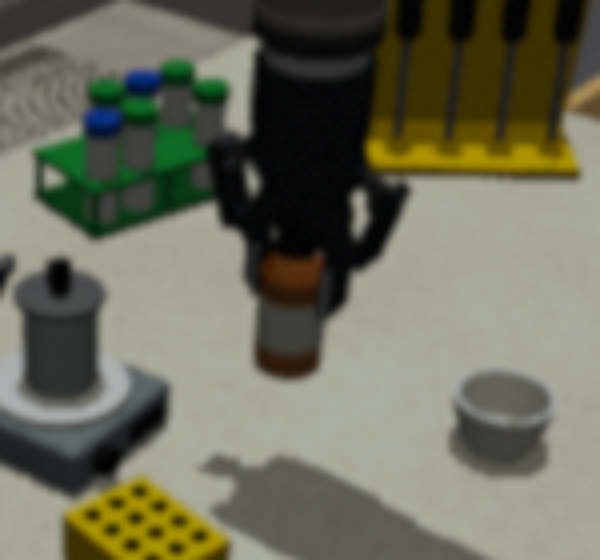

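>>> apply_moves([
  [[0.3,-0.6,-0.5],[0,0,0],-1],
  [[0.9,-1.8,-1],[0,0,0],-1],
  [[1.8,-3.4,-1.6],[0,0,0],-1],
  [[2.8,-5.3,-1.7],[0,0,0],-1],
  [[3.8,-7.2,-1.7],[0,0,0],-1],
  [[4.8,-9.1,-1.7],[0,0,0],-1],
  [[5.7,-10.9,-1.7],[0,0,0],-1],
  [[6.4,-12.3,-1.7],[0,0,0],-1],
  [[6.8,-13.1,-1.2],[0,0,0],-1],
  [[6.9,-13.24,0],[0,0,0],-1],
  [[6.9,-13.24,1.2],[0,0,0],-1],
  [[6.9,-13.24,2],[0,0,0],-1],
  [[6.9,-13.24,2.5],[0,0,0],-1],
  [[6.9,-13.24,2.5],[0,0,0],-1],
  [[6.9,-13.24,2.5],[0,0,0],-1],
])

```text
t: 32.4
eef_pos: [0.5882, 0.1994, 0.1559]
tool_rot: [-0.0, 0.999, 0.044, 0.001]
contact_force: [0.0, 0.9, -2.4]
gripper_width: 0.524
```

Run:
```python
from h import *
go(.587,.199,.116,5)
S=read_camera("side")
cv2.imwrite("pics/k4.png",cv2.resize(S["color"][130:270,170:310,::-1],None,fx=4,fy=4))
z=get_obs()["eef_pos"][2]-.116
for nm,c in(("side",S),):
  for d in silhouettes(nm,"bottle"): print(nm,d["pixel"],d["conf"],d["mask"].sum(),fit("bottle",[(c,d["mask"].astype(float))],(.587,.199),z))
```

```text
d [-0.05  0.01  1.6 ] r [-0.   -0.01  0.  ] t 32.4 pos [0.5882 0.1994 0.1559] w 0.524 F [ 0.   0.9 -2.4]
side [216.3, 236.6] 0.56 548 (array([0.59128284, 0.20108313]), np.float64(0.30239705286129737))
side [197.5, 288.2] 0.27 533 (array([0.587, 0.199]), np.float64(1.0))
```

View pics/k4.png

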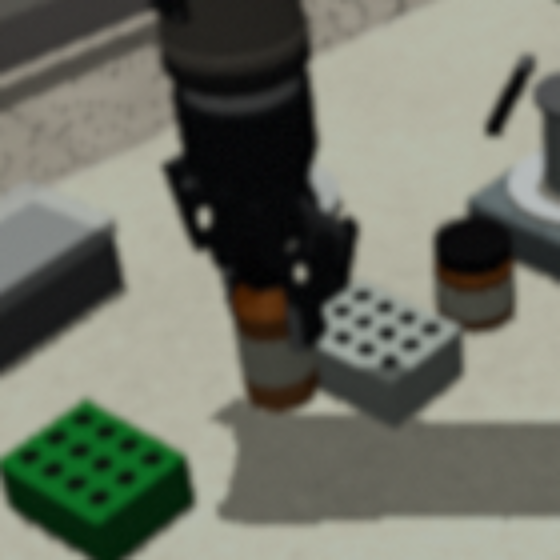

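>>> apply_moves([
  [[-0.03,0.01,0.6],[0,0,0],-1],
  [[-0.03,0.01,1.1],[0,0,0],-1],
  [[-0.03,0.01,1.4],[0,0,0],-1],
  [[-0.03,0.01,1.57],[0,0,0],-1],
  [[-0.03,0.01,1.57],[0,0,0],-1],
  [[-0.03,0.01,1.57],[0,0,0],-1],
])

```text
t: 33.25
eef_pos: [0.5869, 0.199, 0.1158]
tool_rot: [-0.0, 0.999, 0.044, 0.0]
contact_force: [-2.0, -0.8, 1.5]
gripper_width: 0.522
```

Run:
```python
from h import *
go(.587,.199,.116,5)
S=read_camera("side")
cv2.imwrite("pics/k5.png",cv2.resize(S["color"][130:270,170:310,::-1],None,fx=4,fy=4))
```

```text
d [ 0.01 -0.   -0.01] r [-0. -0.  0.] t 33.25 pos [0.5869 0.199  0.1158] w 0.522 F [-2.  -0.8  1.5]
```

View pics/k5.png

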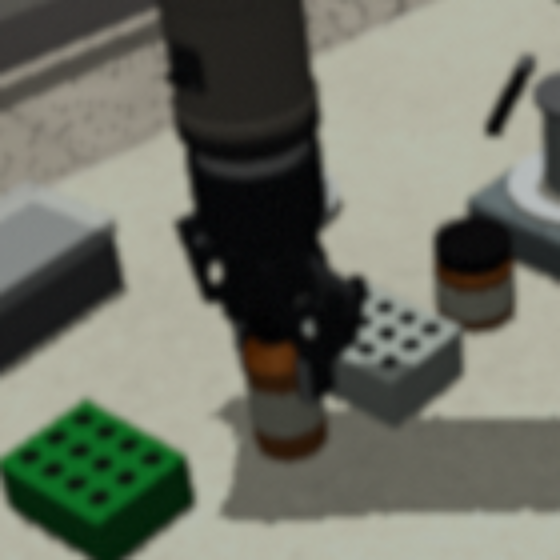

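Fz has gone from −2.4 to +1.5 N, so the bottle is on the bench. Releasing and rising well clear.

>>> apply_moves([
  [[0,0,0.01],[0,0,0],0.2],
  [[0,0,0.01],[0,0,0],0.4],
  [[0,0,0],[0,0,0],0.7],
  [[0,0,0],[0,0,0],1],
  [[0,0,0],[0,0,0],1],
  [[0,0,0],[0,0,0],1],
  [[0,0,0],[0,0,0],1],
  [[0,0,-1],[0,0,0],1],
  [[0,0,-2.5],[0,0,0],1],
  [[0,0,-4.5],[0,0,0],1],
  [[0,0,-6.5],[0,0,0],1],
  [[0,-2,-7.5],[0,0,0],1],
  [[0,-4,-7.5],[0,0,0],1],
  [[0,-6,-7.5],[0,0,0],1],
  [[0,-8,-7.5],[0,0,0],1],
  [[0,-8,-7.5],[0,0,0],1],
  [[0,-8,-7.5],[0,0,0],1],
])

```text
t: 35.42
eef_pos: [0.5695, 0.3976, 0.3028]
tool_rot: [0.0, 0.999, 0.044, -0.0]
contact_force: [0.4, -0.3, 0.2]
gripper_width: 1.004
```

```bash
cat > chk.py <<'E'
from h import *
S=read_camera("side");T=read_camera("top")
cv2.imwrite("pics/e_s.png",S["color"][:,:,::-1]);cv2.imwrite("pics/e_t.png",T["color"][:,:,::-1])
for n,p,z in(("beaker",(.6007,-.09),.045),("cover",(.6007,-.09),.115),("bottle",(.587,.199),0),("jar",(.5945,.0275),0),("mortar",(.349,-.288),0),("tube_rack",(.35,.2905,.245),0),("stirrer",(.6,-.089,.09),0),("cold_block",(.592,.12,.09),0)):
  for nm,c in(("top",T),("side",S)):
    px=proj(c,[p[0],p[1],z+.03])[0]
    for d in silhouettes(nm,n):
      if np.hypot(d["pixel"][0]-px[1],d["pixel"][1]-px[0])<16:
        x,e=fit(n,[(c,d["mask"].astype(float))],p,z);print(n,nm,np.round(x,4),round(e,3),round(d["conf"],2));break
o=get_obs();print(o["t"],o["eef_pos"])
E
python3 chk.py
```

```text
beaker top [ 0.5537 -0.0699] 0.952 0.55
beaker side [ 0.6029 -0.0911] 0.361 0.74
cover top [ 0.5996 -0.0908] 0.079 0.69
cover side [ 0.6045 -0.0897] 0.071 0.57
bottle top [0.5867 0.199 ] 0.067 0.58
bottle side [0.5896 0.2004] 0.05 0.96
jar top [0.5947 0.0269] 0.074 0.63
jar side [0.5981 0.0262] 0.061 0.74
mortar top [ 0.3481 -0.2884] 0.043 0.89
mortar side [ 0.3519 -0.2894] 0.069 0.88
tube_rack side [0.3524 0.2883 0.2821] 0.102 0.78
stirrer top [ 0.5996 -0.0889  0.0715] 0.318 0.71
stirrer side [ 0.605  -0.0896  0.1093] 0.302 0.61
cold_block top [0.5909 0.1201 0.1004] 0.041 0.95
cold_block side [0.5939 0.121  0.0402] 0.124 0.57
36.325 [0.56939168 0.39803888 0.30311838]
```

View pics/e_s.png

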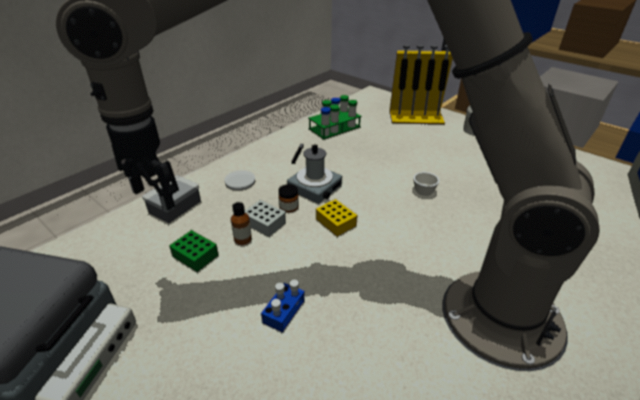

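View pics/e_t.png

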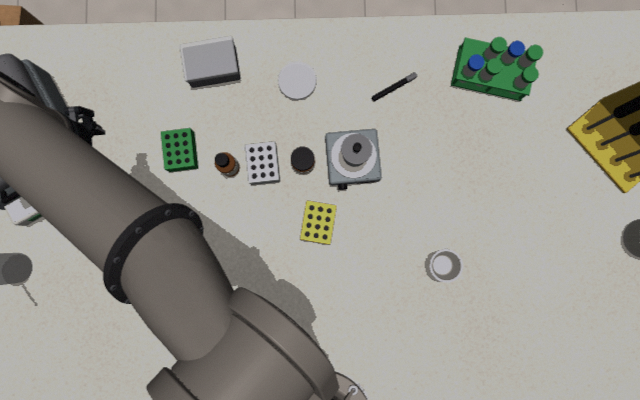

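Everything stands in its place, and mortar and rack have not moved. Handing in.

```bash
python3 -c "
from station import *
print(hand_in())"
```

```text
the job is handed in; nothing more can be done
None
```

I set out the whole bench in one pass and handed it in at about 36 s of robot time; `hand_in()` gives no verdict. The order was beaker onto the plate, cover onto the beaker, jar between stirrer and block, then bottle past the block.

The last checks used silhouette fits, mainly from the top camera, plus views from both cameras:

| Item | Measured result | Allowed |
|---|---|---|
| Beaker, from plate centre | about 2 mm (measured just before the cover went on) | 12 mm |
| Cover, from beaker | about 1 mm, flat on the rim | 10 mm |
| Jar, in the stirrer frame | y ≈ 0.116 m, x ≈ 4–5 mm | y 0.098–0.160 m, x ±18 mm |
| Bottle, in the block frame | y ≈ 0.079 m (gap about 2 cm), x ≈ 4 mm | y 0.064–0.093 m, x ±17 mm |

- **Left alone:** The mortar fit matched the start to within about 1 mm. The blue rack matched to about 2 mm, checked by the side camera only because the arm hid it from above.
- **Upright and released:** Everything loose stood upright in the pictures. The gripper was open and well clear.
- **What disagreed:** The side camera placed things about 2–5 mm farther in x than the top camera throughout. I relied on the top camera because it agreed with the arm's own positions.
- **What failed:** With the cover on, the last fits of the beaker and stirrer were unusable because each was partly hidden. Their values come from earlier pictures.

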